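Hang the grooming mitt on the drying rack and lock the rack out at the mark

ROBOT

A 6-joint arm with a two-finger parallel gripper is mounted at the origin on the work surface. World frame = base frame: x ahead of the robot, y to its left, z up, the work surface at z = 0. Lengths are in m, angles in rad, forces in N, time in s.
With the tool pointing down it reaches from about 0.275 to 0.975 m from the base axis. Payload 8.4 kg.
Tool frame: the origin (TCP) lies on the centre line of the jaws, within the pads' length; the fingertips stand 14 mm ahead of it and the grasp point (between the pads) lies 5 mm behind it; z points along the fingers, y is the direction in which the jaws open and shut (so a half turn about z gives the same grasp; the last joint's range is limited). The gripper opens to 92 mm and grips with 3 to 60 N. Pads are 20 mm wide; open, the fingers measure 128 mm over their backs; the gripper's body (75 mm by 189 mm) begins 69 mm behind the grasp point.
Start: joints at [-1.296, 0.353, 1.633, -0, 1.155, -0.002], TCP at [0.171, -0.601, 0.229] pointing down, gripper open.
Joint ranges: [-2.63, 2.63], [-0.92, 2.1], [0.06, 2.66], [-1.3, 4.44], [0, 2.69], [-3.02, 3.02]. Speed limits (rad/s): [2.22, 2.22, 2.79, 3.14, 3.14, 3.14].

INTERFACE

Orientations are given as [roll, pitch, yaw] about the fixed x, y, z axes, in that order (R = Rz(yaw) Ry(pitch) Rx(roll)).
In Python, from workcell import env, jaws, planner, imaging, job gives the robot as it stands. The module is installed in compiled form; this text tells all that it offers. Calls block until the motion is done:
- env.reach(position, orientation): joint-space move of the TCP to a pose.
- env.servo_line(position, velocity=0.15, frame=None, guard=None): straight line of the TCP; frame=None keeps the orientation; velocity is the mean speed in m/s. With guard (N) it stops when the force on the tool has changed by that much, and returns True; else False.
- env.move_joints(angles): joint-space move.
- jaws.ungrasp() and jaws.grab(effort=None): open the fingers fully, or close them until they stop; effort is the grip in N (None keeps the last).
- env.sleep(seconds).
- planner.solve_ik(position, orientation): joint angles nearest the present ones, or None.
- env.get_obs(): the state.
- imaging.snapshot(name): name is "scene" or "top" or "wrist"; returns the picture (480x640x3 uint8, blue, green, red); there is no depth.
- imaging.calibration(name): a dict with "camera_matrix" (3x3 intrinsics, pixels), "xyz" and "orientation" of the camera in the world; the wrist camera has in their place "tool_from_camera" (4x4, takes a point from camera to tool coordinates, whose origin is the TCP and whose axes are the flange's). Camera axes: x right, y down, z forward; pixel columns grow to the right and rows downward; lengths in m; the calibration is good to about 2 mm. A picture is of the moment at which its call begins: read the wrist's pose just before it. calibration takes no time and is no camera call.
A pose or a line that the arm cannot do raises env.Unreachable and nothing moves.
- job.finish_job(): hands the job in, once; it reports no verdict.
The state is a dict: "time_s": time; "joint_positions": joint angles; "qvel": joint speeds; "effort": joint torques, N m; "tool_pos": TCP position; "tcp_rot": TCP orientation; "wrist_force": force on the tool from outside, world axes, zero at the start; "wrist_torque": the same for the moment, N m; "width": finger opening in m.
Only numpy, scipy, OpenCV 4.12 (cv2) and the standard library are available. Lean on these libraries where they do the work, as an engineer would, in place of code of your own. Each camera call takes 0.05 s, during which the arm holds its last target. There are 200 camera calls.

TASK

Hang the green grooming mitt, cuff down, astride the drying rack's horizontal bar and let go of it; then take the black grip post with the orange cam lever still open, draw the sprung sliding leg out until its yellow pointer lines up with the red mark, and while holding it there squeeze the cam lever fully shut against the post. Do not shut the lever anywhere else than at the mark, and leave the dispenser, bottle, chew cube and clip where they are. Finish while still gripping the post and the shut lever together, with the pointer on the mark and the mitt hanging: do not let go.

Things in the scene. Friction and masses are not known exactly. Their poses are not given: they have to be found in the camera images.
- dock: Fixed aluminium channel of the drying rack, lying on the shelf: 100 wide (its x) by 390 long (its y, from -190 to +200) and 30 high. Origin on the shelf at z 0. The leg slides in it along the dock's +y; all parts of the rack share the dock's yaw. The dock's x axis points roughly away from the robot.
- leg (a joint): Travel of the sliding leg along the dock's +y, m: 0 fully in (start), 0.150 fully out. A weak spring always pulls it in (1.6 N at 0, 2.6 N at 0.13; friction 0.8 N): it runs back if let go. The leg carries the bar, pointer, grip post and lever, and ends in a black rubber foot (50 x 14 x 24) centred 28 mm beyond the post in the dock's +y.
- bar_top (a point): Top of the middle of the rack's horizontal steel bar: 14 mm diameter, 170 long along the dock's y, between two 14 mm upright posts at its ends (centres 85 mm either side; nothing stands above the bar). Top of the bar 137 mm above the shelf. Axes as the dock's. It moves with the leg; at leg 0 it lies at dock (0, -70, 137) mm.
- pointer (a point): Tip of the yellow pointer on the leg (8 mm wide along y, on the +x side), 36 mm above the shelf. It moves with the leg, at leg 0 it lies at dock (41, 45, 36) mm. 55 mm behind the grip post along the dock's y.
- mark: Red length mark fixed on the dock's +x edge, block 18 x 10 (along y) x 28 high, top 36 mm above the shelf, origin at the centre of its underside, yaw as the dock's. The leg is at the mark when the pointer has the same position as this along the dock's y. The place of the mark along the dock varies (leg travel about 70 to 130 mm).
- grip_post (a point): Black upright grip post on the leg, 16 (dock x) by 30 (dock y) by 53 tall; this point is the centre of its foot, 32 mm above the shelf; its top is 85 mm above the shelf. At leg 0 it stands at dock (0, 100) mm. The lever stands on its +x side. The channel below it is 30 mm high and the leg's top 32 mm.
- lever (a joint): Opening angle of the cam lever, rad: 0 shut (upright along the post's +x face), 0.45 widest; starts at 0.35 to 0.45. Hinge along the dock's y, 12.5 mm to the +x side of the post's centre, 40 mm above the shelf; open, it leans to +x. It stays where left; friction yields at about 14 N at its tip: a grip under 10 N across post and open lever holds the leg without shutting it, 25 N or more shuts it.
- lever_tip (a point): Middle of the free upper edge of the cam lever's orange plate (7 thick, 26 wide along y, 42 from hinge to this edge). Post and plate together reach from 8 mm on the -x side of the post's centre to 16 mm on its +x side when shut, and to about 32 mm at the tip when open: their middle moves about 8 mm towards -x as it shuts, and the hand should follow it.
- mitt: Green mitt-shaped grooming brush of stiff silicone, about 120 g, standing cuff down: two upright panels, 6 mm thick, 28 mm apart (40 overall along its x), 76 wide along its y plus a thumb to y +54, 103 tall, rounded top. They are joined only near the top; bottom and sides are open, so it can straddle a bar lying along its y. Origin at the centre of its underside, z up.
- mitt_fold (a point): Middle of the underside of the web that joins the mitt's panels, 84.5 mm above the mitt's origin: this rests on top of the bar.
- mitt_grip (a point): Centre of the mitt 78 mm above its origin, a good place to pinch it across its 40 mm thickness (x) from above.
- dispenser: Bystander: clear plastic pellet dispenser, 85 x 85 x 162 tall, origin under its centre.
- drip_bottle: Bystander: empty glass drip bottle, 62 diameter, 192 tall, origin under its centre.
- chew_cube: Bystander: maple chew cube, 45 mm, origin under its centre.
- spring_clip: Bystander: chrome spring clip lying flat, 55 x 28 x 17, origin under its centre.
Not all that is in view belongs to the job. Of the things like the mitt, leave any that is brown, pink or purple; of the rest the smaller one is meant.

How it is judged:
By the outcome, as a careful person would: the job done as asked, in the order asked, and still so for the second after the job is handed in, while the arm keeps its last pose, push and grip.
It also fails if it takes over 51 s, if anything falls off the work surface, if the arm or the gripper's body presses on something with over 40 N, if the wrist force passes 120 N, or if a joint passes its speed limit or range.

## Working session

There is one attempt and no reset: what is moved stays moved. The work goes in short steps, each a Python script; the robot and the scene stay as the last script left them, time stands still between calls to the robot, and variables do not carry over. Pictures are saved under pics/ and viewed, about 8 in all and at most 12, crops included, and the job is handed in when it is done.

```bash
mkdir -p pics; python3 - <<'E'
from workcell import env,imaging
import cv2
for n in("scene","top"):
    cv2.imwrite(f"pics/{n}0.png",imaging.snapshot(n)); print(n,imaging.calibration(n))
print(imaging.calibration("wrist")); print(env.get_obs())
E
```

```text
scene {'camera_matrix': array([[459.44329216,   0.        , 327.71638771],
       [  0.        , 459.44329216, 238.76777498],
       [  0.        ,   0.        ,   1.        ]]), 'xyz': array([ 1.09410233, -0.28546759,  0.90994817]), 'orientation': array([-2.53424148,  0.01795809,  1.24000545])}
top {'camera_matrix': array([[537.12699425,   0.        , 319.12885633],
       [  0.        , 537.12699425, 234.36050537],
       [  0.        ,   0.        ,   1.        ]]), 'xyz': array([ 0.33971251, -0.09908727,  1.11562748]), 'orientation': array([-2.94234549e+00, -1.51082053e-03, -1.55494560e+00])}
{'camera_matrix': array([[342.88022753,   0.        , 314.75090487],
       [  0.        , 342.88022753, 235.57942802],
       [  0.        ,   0.        ,   1.        ]]), 'tool_from_camera': array([[-6.89815636e-04, -9.68896304e-01, -2.47466113e-01,
         6.91690225e-02],
       [ 9.99999225e-01, -9.24771989e-04,  8.33217358e-04,
         5.04448727e-05],
       [-1.03615095e-03, -2.47465346e-01,  9.68896191e-01,
        -1.56395173e-01],
       [ 0.00000000e+00,  0.00000000e+00,  0.00000000e+00,
         1.00000000e+00]])}
{'time_s': 0.1, 'joint_positions': array([-1.29640787e+00,  3.53594959e-01,  1.63406233e+00, -4.82131163e-05,
        1.15520647e+00, -2.38358586e-03]), 'qvel': array([ 7.47590082e-05, -1.54261249e-03, -1.62348930e-03, -1.63365465e-03,
       -3.23386549e-04, -3.13576823e-04]), 'effort': array([ 1.71688730e-04, -5.94905913e+01, -3.34928834e+01,  6.98637916e-02,
        1.82690460e-02, -4.37758024e-05]), 'tool_pos': array([ 0.17065964, -0.60079604,  0.22792762]), 'tcp_rot': array([-3.14032145e+00,  4.10544529e-05,  2.76791561e-01]), 'wrist_force': array([0.65944369, 0.51671979, 0.05700673]), 'wrist_torque': array([-0.03119222,  0.05566806, -0.03172968]), 'width': 0.09154635491656503}
```

View pics/scene0.png

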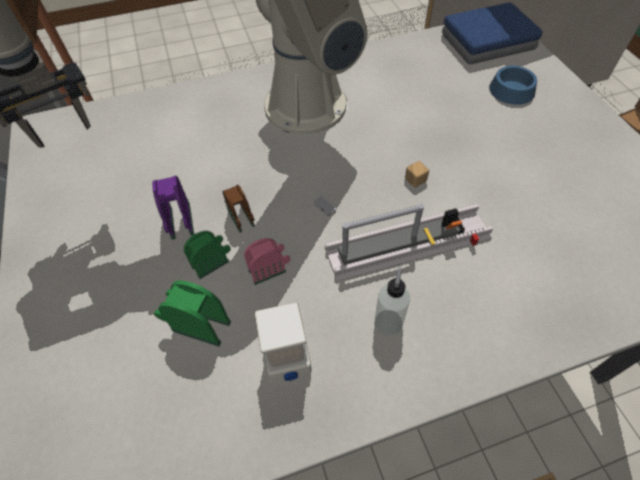

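View pics/top0.png

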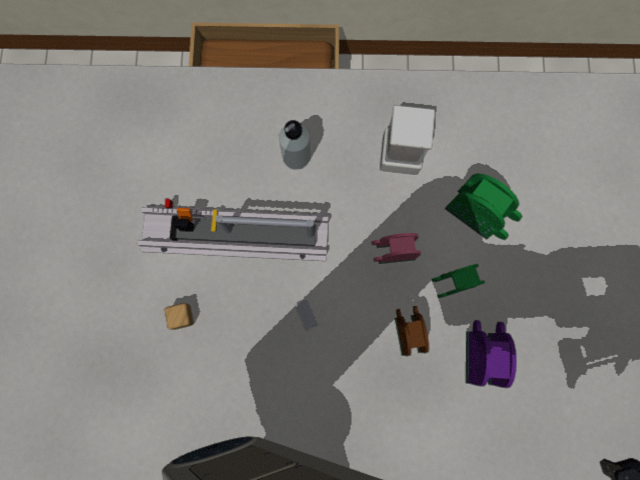

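The top view shows the small green mitt at about (458,280) and the rack from about (140,230) to (328,240). The red mark is at (169,203), the pointer at (214,219) and the post at (180,225). The scene view agrees: small green mitt at (206,253), mark at (475,239).

```bash
cat > h.py <<'E'
from workcell import env,jaws,planner,imaging,job
import numpy as np, cv2
from scipy.spatial.transform import Rotation as R
def cam(n,obs=None):
    c=imaging.calibration(n)
    if n=="wrist":
        T=np.eye(4);T[:3,:3]=R.from_euler('xyz',obs['tcp_rot']).as_matrix();T[:3,3]=obs['tool_pos']
        T=T@c['tool_from_camera']
    else:
        T=np.eye(4);T[:3,:3]=R.from_euler('xyz',c['orientation']).as_matrix();T[:3,3]=c['xyz']
    return c['camera_matrix'],T
def ray(C,px):
    K,T=C; return T[:3,3],T[:3,:3]@np.linalg.solve(K,[px[0],px[1],1])
def onz(C,px,z):
    o,d=ray(C,px); return o+d*(z-o[2])/d[2]
def two(C1,p1,C2,p2):
    (a,u),(b,v)=ray(C1,p1),ray(C2,p2)
    s=np.linalg.lstsq(np.c_[u,-v],b-a,rcond=None)[0]
    P,Q=a+s[0]*u,b+s[1]*v; return (P+Q)/2,np.linalg.norm(P-Q)
def proj(C,P):
    K,T=C; q=K@(T[:3,:3].T@(np.asarray(P)-T[:3,3])); return q[:2]/q[2]
def snap(n,f):
    o=env.get_obs(); im=imaging.snapshot(n); cv2.imwrite(f"pics/{f}.png",im); C=cam(n,o)
    np.savez(f"pics/{f}.npz",K=C[0],T=C[1]); return im,C
def load(f):
    z=np.load(f"pics/{f}.npz"); return cv2.imread(f"pics/{f}.png"),(z['K'],z['T'])
def mask(im,h0,h1,s=100,v=60):
    h=cv2.cvtColor(im,cv2.COLOR_BGR2HSV)
    m=cv2.inRange(h,(max(h0,0),s,v),(h1,255,255))
    if h0<0: m|=cv2.inRange(h,(180+h0,s,v),(179,255,255))
    return m
def blobs(m,amin=10):
    n,l,st,c=cv2.connectedComponentsWithStats(m)
    return [(c[i],st[i]) for i in range(1,n) if st[i,4]>=amin]
def fmt(x): return np.round(x,4).tolist()
E
python3 - <<'E'
from h import *
t=cam("top");im=cv2.imread("pics/top0.png"); s=cam("scene")
np.savez("pics/top0.npz",K=t[0],T=t[1]);np.savez("pics/scene0.npz",K=s[0],T=s[1])
for n,p,z in[("mitt",(458,280),.09),("mark",(169,203),.036),("ptr",(214,219),.036),("post",(183,222),.085),("dockNR",(327,259),.03),("dockNL",(139,250),.03),("dockFL",(143,208),.03),("dockFR",(328,217),.03),("disp",(405,160),0),("bottle",(297,160),0)]:
    print(n,fmt(onz(t,p,z)))
print("mark2",two(t,(169,203),s,(475,239)))
for x,y in((.38,-.37),(.45,.16)): print(planner.solve_ik([x,y,.35],[np.pi,0,0]))
E
```

```text
mitt [0.4619, -0.3648, 0.09]
mark [0.619, 0.2151, 0.036]
ptr [0.5865, 0.12, 0.036]
post [0.5683, 0.1706, 0.085]
dockNR [0.5078, -0.1141, 0.03]
dockNL [0.5203, 0.2712, 0.03]
dockFL [0.609, 0.2702, 0.03]
dockFR [0.596, -0.1151, 0.03]
disp [0.7334, -0.2818, 0.0]
bottle [0.7295, -0.0464, 0.0]
mark2 (array([0.62276568, 0.22033882, 0.0245582 ]), np.float64(0.00380363894198839))
[-7.74893800e-01  1.06245087e-01  1.68143925e+00 -4.44089210e-16
  1.35390832e+00  7.95902527e-01]
[ 3.38474770e-01  1.50830905e-02  1.77928534e+00 -4.44089210e-16
  1.34722422e+00  1.90927110e+00]
```

```bash
python3 - <<'E'
from h import *
env.reach([.47,-.36,.28],[np.pi,0,np.pi/2]); snap("wrist","w1"); o=env.get_obs(); print(o['time_s'],fmt(o['tool_pos']),fmt(o['tcp_rot']))
env.reach([.56,.10,.34],[np.pi,0,np.pi/2]); snap("wrist","w2"); o=env.get_obs(); print(o['time_s'],fmt(o['tool_pos']))
a=cv2.resize(cv2.imread("pics/w1.png"),(400,300));b=cv2.resize(cv2.imread("pics/w2.png"),(400,300))
E
```

```text
1.5917 [0.4693, -0.3609, 0.2798] [-3.1412, 0.0001, 1.5688]
3.3667 [0.5602, 0.099, 0.3398]
```

View pics/w1.png

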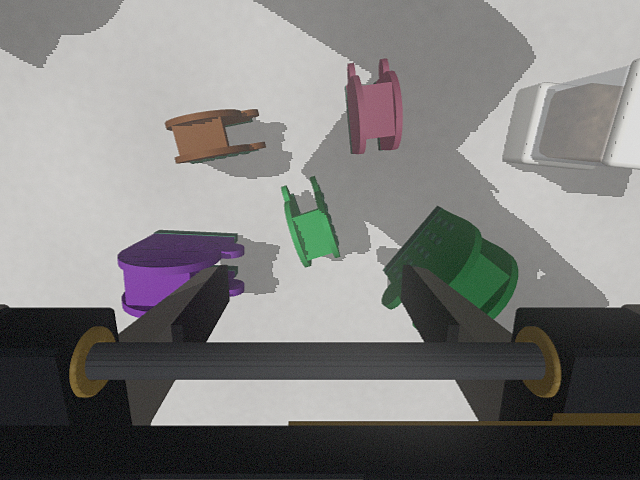

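View pics/w2.png

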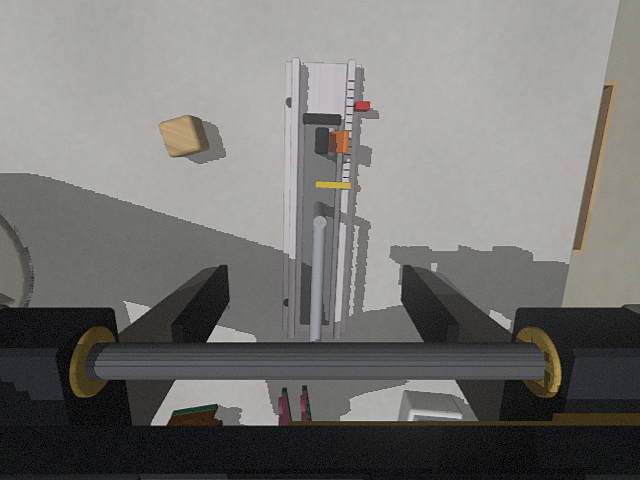

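w1 shows the target mitt with its web at about (315,238) and its thumbs pointing up-image (+y). w2 shows the mark at (362,105), the pointer at (333,185), the post top at (322,140), the lever tip at (341,141), and the bar from (320,220) to (316,340). Next I'll enlarge both for precise pixels.

```bash
python3 - <<'E'
from h import *
a=cv2.imread("pics/w1.png")[170:275,265:360]; b=cv2.imread("pics/w2.png")[50:230,280:380]
f=lambda i,s:cv2.resize(i,None,fx=s,fy=s,interpolation=cv2.INTER_CUBIC)
a=f(a,4);b=f(b,3.2)
o=np.zeros((600,800,3),np.uint8);o[:a.shape[0],:a.shape[1]]=a;o[:b.shape[0],420:420+b.shape[1]]=b
cv2.imwrite("pics/crop.png",o)
im,C=load("w2"); t,Ct=load("top0"); s,Cs=load("scene0"); m,Cm=load("w1")
for n,I,c in(("w2",im,C),("top",t,Ct),("scene",s,Cs)):
    for k,h in(("red",(-5,5,150,80)),("yel",(22,32,120,80)),("org",(7,18,170,100))):
        for p,st in blobs(mask(I,*h),12):
            q=onz(c,p,.036 if k!="org" else .078)
            if .5<q[0]<.7 and 0<q[1]<.3: print(n,k,fmt(p),st.tolist(),fmt(q))
for p,st in blobs(mask(m,50,75,120,60),80): print("mitt w1",fmt(p),st.tolist(),fmt(onz(Cm,p,.095)))
for p,st in blobs(mask(t,50,75,120,60),80): print("mitt top",fmt(p),st.tolist(),fmt(onz(Ct,p,.095)))
E
```

```text
w2 red [362.3023, 104.686] [356, 101, 14, 8, 86] [0.6201, 0.2207, 0.036]
w2 yel [332.2837, 184.4375] [316, 181, 35, 8, 208] [0.5833, 0.1207, 0.036]
w2 org [345.8478, 142.5435] [343, 131, 6, 22, 46] [0.5966, 0.174, 0.078]
top red [166.975, 202.725] [165, 199, 5, 9, 40] [0.6196, 0.2194, 0.036]
top yel [213.6235, 220.8235] [211, 210, 6, 22, 85] [0.5827, 0.1205, 0.036]
top org [183.5288, 211.7404] [177, 208, 14, 10, 104] [0.5907, 0.1728, 0.078]
scene red [474.9062, 237.75] [472, 234, 6, 10, 32] [0.6259, 0.2174, 0.036]
scene yel [429.0735, 235.8235] [424, 228, 10, 17, 68] [0.5856, 0.1208, 0.036]
scene org [455.2703, 222.973] [451, 221, 10, 5, 37] [0.5979, 0.172, 0.078]
mitt w1 [312.472, 233.9427] [285, 207, 52, 58, 1553] [0.4668, -0.3772, 0.095]
mitt w1 [482.0964, 281.4259] [443, 237, 75, 82, 2510] [0.6469, -0.4297, 0.095]
mitt top [492.1953, 203.2503] [466, 174, 56, 65, 1910] [0.6136, -0.436, 0.095]
mitt top [467.0918, 277.2953] [454, 265, 29, 23, 403] [0.4668, -0.381, 0.095]
```

View pics/crop.png

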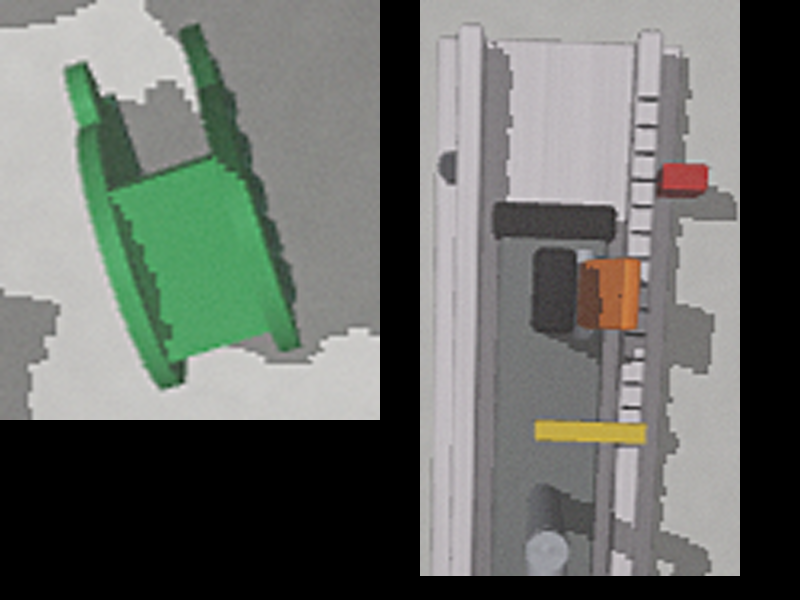

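The crop shows the mitt's web quad at crop (110,190), (213,155), (270,330), (172,360), and clean pointer, mark, post and lever shapes. Next I'll work out the mitt pose, dock yaw and bar line.

```bash
python3 - <<'E'
from h import *
m,Cm=load("w1"); im,C=load("w2"); t,Ct=load("top0")
w=np.array([(110,190),(213,155),(270,330),(172,360)])/4+[265,170]
for z in(.09,.095):
    P=np.array([onz(Cm,p,z)[:2] for p in w]); d=(P[0]+P[1]-P[2]-P[3])
    print(z,fmt(P),"c",fmt(P.mean(0)),"wid",fmt([np.linalg.norm(P[0]-P[1]),np.linalg.norm(P[2]-P[3]),np.linalg.norm(d)/2]),"yaw",np.arctan2(-d[0],d[1]))
# bar edges in w2
g=cv2.GaussianBlur(cv2.cvtColor(im,cv2.COLOR_BGR2GRAY),(3,3),0)
for r in range(232,335,12):
    row=g[r,295:345].astype(float);e=np.diff(row);print(r,g[r,305:332].tolist())
# dock outer edges in w2 (left outer floor-level edge and rail)
for p in((292.5,59.4),(290.9,228)): print("rail",fmt(onz(C,p,.03)))
cr=lambda x,y:(280+(x-420)/3.2,50+y/3.2)
for n,p,z in(("dock +y end L",cr(437,38),.03),("dock end R",cr(660,33),.03),("ptr tip",cr(646,433),.036),("markC",cr(684,178),.036),("marktopedge",cr(684,165),.036),("markbot",cr(684,194),.036),("postTL",cr(533,250),.085),("postBR",cr(577,330),.085),("foot",cr(555,220),.05),("levTR",cr(640,260),.078),("levBR",cr(637,328),.078)):
    print(n,fmt(onz(C,p,z)))
E
```

```text
0.09 [[0.4463, -0.361], [0.4728, -0.352], [0.4878, -0.3987], [0.4619, -0.407]] c [0.4672, -0.3797] wid [0.028, 0.0272, 0.0488] yaw 0.31915075607136345
0.095 [[0.4467, -0.36], [0.4727, -0.3511], [0.4876, -0.3972], [0.462, -0.4053]] c [0.4673, -0.3784] wid [0.0276, 0.0268, 0.0481] yaw 0.3191507560713637
232 [114, 114, 114, 113, 113, 114, 111, 109, 121, 139, 149, 154, 157, 158, 156, 152, 146, 137, 124, 109, 102, 108, 113, 113, 112, 114, 112]
244 [113, 114, 114, 114, 113, 112, 111, 114, 128, 143, 151, 155, 158, 158, 155, 150, 142, 130, 114, 102, 106, 113, 114, 112, 112, 113, 108]
256 [112, 112, 112, 112, 111, 111, 114, 125, 138, 148, 153, 156, 157, 156, 154, 148, 138, 124, 107, 100, 107, 112, 112, 112, 113, 110, 101]
268 [72, 72, 73, 74, 73, 71, 85, 116, 141, 151, 154, 157, 157, 156, 152, 143, 130, 113, 100, 105, 112, 112, 111, 111, 111, 105, 101]
280 [73, 73, 71, 69, 68, 74, 98, 128, 146, 153, 156, 156, 156, 155, 149, 138, 123, 106, 99, 106, 111, 111, 110, 111, 108, 101, 104]
292 [68, 69, 70, 69, 66, 76, 111, 140, 150, 154, 156, 157, 157, 154, 145, 132, 113, 99, 102, 109, 109, 109, 111, 111, 104, 100, 111]
304 [72, 71, 70, 69, 69, 87, 121, 144, 151, 154, 155, 156, 156, 149, 137, 123, 102, 81, 82, 99, 109, 109, 109, 104, 98, 109, 119]
316 [69, 68, 68, 66, 77, 110, 138, 149, 154, 156, 156, 156, 153, 144, 131, 115, 94, 76, 68, 76, 96, 109, 109, 101, 100, 111, 119]
328 [117, 116, 117, 113, 110, 121, 141, 151, 155, 156, 156, 156, 151, 139, 122, 104, 100, 110, 117, 118, 118, 117, 116, 116, 117, 117, 119]
rail [0.5325, 0.2744, 0.03]
rail [0.5265, 0.0597, 0.03]
dock +y end L [0.5236, 0.2716, 0.03]
dock end R [0.6101, 0.2732, 0.03]
ptr tip [0.6078, 0.1195, 0.036]
markC [0.6203, 0.2196, 0.036]
marktopedge [0.6202, 0.2244, 0.036]
markbot [0.6205, 0.2136, 0.036]
postTL [0.5607, 0.19, 0.085]
postBR [0.5767, 0.1621, 0.085]
foot [0.5692, 0.2029, 0.05]
levTR [0.5997, 0.1868, 0.078]
levBR [0.5992, 0.1626, 0.078]
```

```bash
python3 - <<'E'
from h import *
im,C=load("w2")
for r,l,rr in((232,312.7,323.4),(316,309.0,320.4)):
    P,Q=onz(C,(l,r),.132),onz(C,(rr,r),.132); print(fmt((P+Q)/2),Q[0]-P[0])
m=0.319; c=np.array([.4673,-.379])
yaw=np.pi/2+m
print(planner.solve_ik([*c,.20],[np.pi,0,yaw]))
env.reach([*c,.21],[np.pi,0,yaw]); snap("wrist","w3")
o=env.get_obs();print(o['time_s'],fmt(o['tool_pos']),fmt(o['tcp_rot']))
E
```

```text
[0.5635, 0.0789, 0.132] 0.011700346131185202
[0.5597, -0.022, 0.132] 0.013298453564685175
[-0.68393084  0.34534212  1.7127997   0.          1.08345083 -1.00293084]
5.25 [0.468, -0.3784, 0.2103] [3.1411, 0.0003, 1.8906]
```

View pics/w3.png

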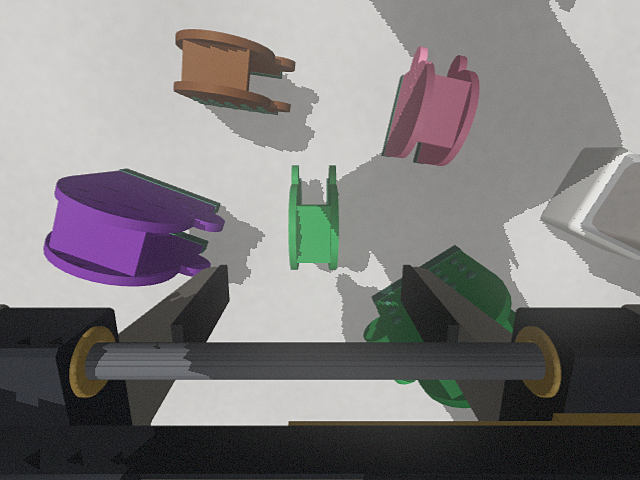

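w3 shows the yaw is right: the mitt's web spans columns 301–327 and is upright in the image. Before descending I'll check clearance to the big green and purple mitts.

```bash
python3 - <<'E'
from h import *
im,C=load("w3");t,Ct=load("top0");s,Cs=load("scene0")
c=np.array([.4673,-.379,0]);a=.319
for n,p in(("gTop",(455,247)),("gL",(373,297)),("gThumb",(363,335)),("gRear",(400,383)),("pR",(222,225)),("pR2",(210,268)),("pTopR",(135,272))):
    for z in(0,.05,.1,.15):
        q=onz(C,p,z)-c; print(n,z,"jaw",round(q[0]*np.cos(a)+q[1]*np.sin(a),3),"perp",round(-q[0]*np.sin(a)+q[1]*np.cos(a),3))
print(two(Ct,(520,215),Cs,(157,313)),two(Ct,(447,203),Cs,(219,342)),two(Ct,(480,175),Cs,(228,320)))
E
```

```text
gTop 0 jaw 0.157 perp -0.038
gTop 0.05 jaw 0.135 perp -0.023
gTop 0.1 jaw 0.114 perp -0.008
gTop 0.15 jaw 0.093 perp 0.006
gL 0 jaw 0.068 perp -0.098
gL 0.05 jaw 0.059 perp -0.075
gL 0.1 jaw 0.05 perp -0.052
gL 0.15 jaw 0.04 perp -0.029
gThumb 0 jaw 0.058 perp -0.147
gThumb 0.05 jaw 0.05 perp -0.117
gThumb 0.1 jaw 0.042 perp -0.088
gThumb 0.15 jaw 0.035 perp -0.058
gRear 0 jaw 0.106 perp -0.213
gRear 0.05 jaw 0.092 perp -0.175
gRear 0.1 jaw 0.077 perp -0.136
gRear 0.15 jaw 0.063 perp -0.098
pR 0 jaw -0.101 perp -0.012
pR 0.05 jaw -0.087 perp -0.001
pR 0.1 jaw -0.073 perp 0.01
pR 0.15 jaw -0.059 perp 0.021
pR2 0 jaw -0.118 perp -0.062
pR2 0.05 jaw -0.102 perp -0.044
pR2 0.1 jaw -0.086 perp -0.026
pR2 0.15 jaw -0.069 perp -0.008
pTopR 0 jaw -0.204 perp -0.067
pTopR 0.05 jaw -0.176 perp -0.048
pTopR 0.1 jaw -0.148 perp -0.03
pTopR 0.15 jaw -0.12 perp -0.011
(array([ 0.5957935 , -0.49452633,  0.07502884]), np.float64(0.0043126583212907)) (array([ 0.64728966, -0.3902006 , -0.03874753]), np.float64(0.020516241343068516)) (array([ 0.66973264, -0.38245045,  0.11328244]), np.float64(0.052261904990062814))
```

```bash
python3 - <<'E'
from h import *
c=[.4673,-.379]
print("g",env.servo_line([*c,.10],.15,guard=8), env.servo_line([*c,.073],.08,guard=8))
jaws.grab(12); o=env.get_obs(); print(o['time_s'],fmt(o['tool_pos']),o['width'],fmt(o['wrist_force']))
env.servo_line([*c,.27],.2); o=env.get_obs(); print(o['width'],fmt(o['wrist_force']))
yaw=np.pi/2-.032
env.reach([.562,.005,.27],[np.pi,0,yaw])
snap("wrist","w4"); o=env.get_obs(); print(o['time_s'],fmt(o['tool_pos']),fmt(o['tcp_rot']),o['width'],fmt(o['wrist_force']))
E
```

```text
g False False
7.45 [0.4673, -0.379, 0.073] 0.040101035540514064 [-0.9055, 0.4225, 0.1036]
0.04000709906521659 [0.9329, 0.0949, -1.5403]
10.1 [0.562, 0.0041, 0.2698] [-3.1414, 0.0003, 1.538] 0.03999529799638056 [0.4753, 0.1764, -0.405]
```

View pics/w4.png

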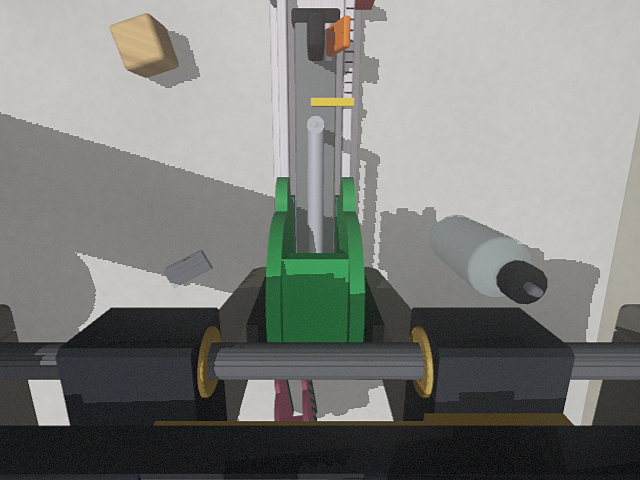

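The mitt is held square. The bar, at columns 308–325, is centred between the panels (thumbs at about 282 and 348), so I'll lower.

```bash
python3 - <<'E'
from h import *
p=[.5628,.004]
print(env.servo_line([*p,.150],.15,guard=6)); print(env.get_obs()['wrist_force'])
print(env.servo_line([*p,.122],.04,guard=4)); o=env.get_obs(); print(o['time_s'],fmt(o['tool_pos']),o['width'],fmt(o['wrist_force']))
snap("scene","s5"); snap("wrist","w5")
E
```

```text
False
[ 0.24354703 -0.45572099 -1.20786208]
True
11.6583 [0.5625, 0.004, 0.1245] 0.0401748569902946 [0.5506, -0.5292, 0.6341]
```

Contact came at TCP z 0.1245, where 0.1255 was expected, so the web is on the bar. I'll release and look.

```bash
python3 - <<'E'
from h import *
jaws.ungrasp(); env.servo_line([.5625,.004,.25],.2)
env.reach([.572,.1755,.20],[np.pi,0,np.pi/2-.032])
a,C=snap("wrist","w6"); b,_=snap("scene","s6")
b=cv2.resize(b[150:330,300:520],None,fx=1.8,fy=1.8); o=np.zeros((480,800,3),np.uint8);o[:b.shape[0],:b.shape[1]]=b
o[:,400:]=a[:,150:550]; cv2.imwrite("pics/v6.png",o)
ob=env.get_obs();print(ob['time_s'],fmt(ob['tool_pos']))
for k,h in(("red",(-5,5,150,80)),("yel",(22,32,120,80)),("org",(7,18,170,60))):
    for p,st in blobs(mask(a,*h),30): print(k,fmt(p),st.tolist(),fmt(onz(C,p,.036 if k!="org" else .078)))
E
```

```text
14.2667 [0.5723, 0.174, 0.2003]
red [366.04, 171.5829] [357, 167, 19, 10, 175] [0.6201, 0.221, 0.036]
yel [328.7717, 275.3858] [306, 271, 47, 9, 381] [0.5836, 0.1206, 0.036]
org [339.4554, 229.7254] [326, 213, 22, 34, 437] [0.5922, 0.177, 0.078]
```

View pics/v6.png

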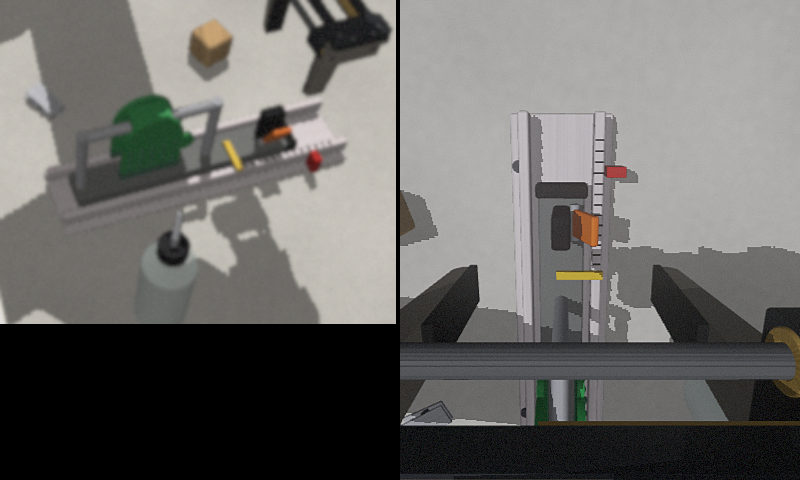

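The mitt hangs astride the bar (scene crop at (150,135)). Pointer and mark are clear at wrist (329,275) and (366,172), which gives a leg travel of about 0.101 m. Next I'll grip lightly and draw.

```bash
python3 - <<'E'
from h import *
a=-.032; ex=np.array([np.cos(a),np.sin(a),0]); ey=np.array([-np.sin(a),np.cos(a),0])
P=np.array([.5685,.1761,.067])+.012*ex; rot=[np.pi,0,np.pi/2+a]
env.servo_line(P+[0,0,.06],.15,frame=rot)
print(env.servo_line(P,.08,guard=8)); jaws.grab(9)
o=env.get_obs(); print(o['time_s'],fmt(o['tool_pos']),o['width'],fmt(o['wrist_force']))
env.servo_line(P+.095*ey,.06)
o=env.get_obs(); print(o['time_s'],fmt(o['tool_pos']),o['width'],fmt(o['wrist_force']))
w,C=snap("wrist","w7"); t,Ct=snap("top","t7"); s,Cs=snap("scene","s7")
for n,I,c in(("w",w,C),("t",t,Ct),("s",s,Cs)):
  for k,h in(("red",(-5,5,150,60)),("yel",(22,32,120,60)),("org",(7,18,170,60))):
    for p,st in blobs(mask(I,*h),8):
        q=onz(c,p,.036)
        if .5<q[0]<.7 and .1<q[1]<.4: print(n,k,fmt(p),st.tolist(),fmt(q),"ey",round(q@ey,4))
v=np.zeros((480,800,3),np.uint8); v[:,400:]=w[:,150:550]
v[:240,:400]=cv2.resize(t[180:276,90:250],(400,240)); v[240:,:400]=cv2.resize(s[190:286,380:540],(400,240)); cv2.imwrite("pics/v7.png",v)
E
```

```text
False
16.65 [0.5799, 0.1757, 0.067] 0.03937458034759993 [-3.1, 1.2248, 3.0767]
18.3833 [0.5833, 0.2707, 0.067] 0.039781822680182474 [-5.5797, -1.6816, 4.0762]
w yel [428.3, 359.6] [427, 357, 4, 6, 10] [0.6518, 0.21, 0.036] ey 0.2308
w yel [430.0714, 379.0] [428, 376, 5, 7, 14] [0.6536, 0.196, 0.036] ey 0.2168
w yel [204.1818, 384.6364] [201, 382, 8, 5, 11] [0.5106, 0.1965, 0.036] ey 0.2127
w yel [427.7647, 386.5882] [425, 384, 7, 7, 17] [0.6524, 0.1905, 0.036] ey 0.2113
w yel [446.1, 415.0] [443, 413, 8, 5, 10] [0.6654, 0.1686, 0.036] ey 0.1898
w yel [471.0, 415.6667] [468, 414, 6, 4, 9] [0.6816, 0.1675, 0.036] ey 0.1892
w yel [482.9333, 417.2667] [479, 415, 9, 5, 15] [0.6895, 0.166, 0.036] ey 0.188
w yel [446.9167, 420.1667] [445, 417, 5, 8, 12] [0.6662, 0.1645, 0.036] ey 0.1857
w yel [461.9333, 420.3333] [460, 417, 6, 8, 15] [0.676, 0.1641, 0.036] ey 0.1856
w yel [478.5, 422.4] [476, 421, 6, 4, 10] [0.687, 0.1621, 0.036] ey 0.184
w yel [484.875, 421.75] [483, 420, 5, 4, 8] [0.6911, 0.1625, 0.036] ey 0.1845
w yel [309.0, 423.0] [306, 422, 7, 3, 10] [0.576, 0.1652, 0.036] ey 0.1835
w yel [497.25, 423.125] [495, 422, 6, 3, 8] [0.6993, 0.1611, 0.036] ey 0.1834
w org [336.7069, 292.4782] [313, 254, 45, 74, 1788] [0.5957, 0.2568, 0.036] ey 0.2758
t red [166.9722, 202.3056] [165, 199, 5, 8, 36] [0.6205, 0.2194, 0.036] ey 0.2392
t yel [169.1176, 209.7059] [167, 208, 5, 4, 17] [0.6047, 0.2139, 0.036] ey 0.2331
t yel [167.0513, 224.6923] [165, 220, 5, 10, 39] [0.573, 0.2159, 0.036] ey 0.2341
t org [139.47, 211.67] [135, 206, 11, 14, 100] [0.5996, 0.2748, 0.036] ey 0.2939
s red [473.8776, 239.1633] [471, 235, 7, 10, 49] [0.6287, 0.2132, 0.036] ey 0.2332
s yel [466.1333, 225.7] [461, 218, 11, 16, 60] [0.5885, 0.2152, 0.036] ey 0.2339
s org [489.4444, 214.3333] [487, 212, 6, 5, 18] [0.5772, 0.2836, 0.036] ey 0.3019
```

View pics/v7.png

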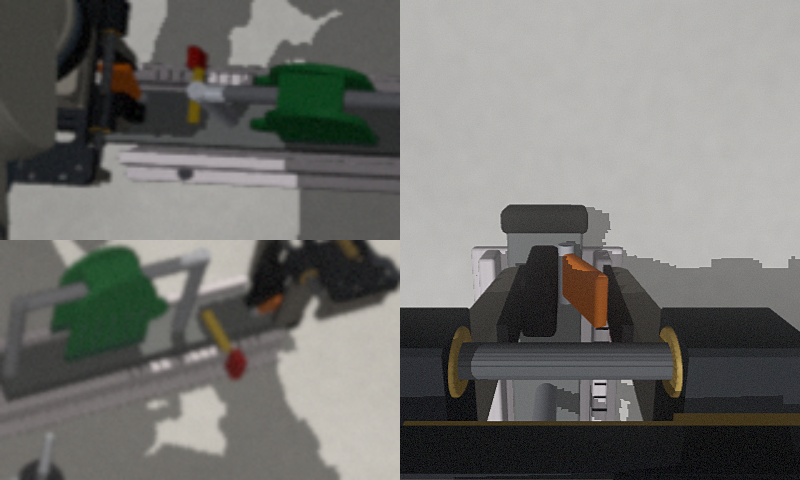

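The leg came out with the hand, the lever is still open (width 39.8 mm), and the mitt still hangs; pointer and mark are a few millimetres apart in the top view. To refine the remainder I'll use sub-pixel edges, picking only edges whose neighbouring side faces are hidden.

```bash
python3 - <<'E'
from h import *
a=-.032; ey=np.array([-np.sin(a),np.cos(a),0])
def prof(I,axis,cols,rows,col):
    h=cv2.cvtColor(I,cv2.COLOR_BGR2HSV).astype(float)
    I=I.astype(float)
    c=I[...,2]-np.maximum(I[...,1],I[...,0]) if col=="r" else np.minimum(I[...,2],I[...,1])-I[...,0]
    return np.clip(c[rows[0]:rows[1],cols[0]:cols[1]],0,None).mean(axis)
def edges(p,o):
    p=p-np.median(p[[0,1,-1,-2]]); m=p.max()/2; i=np.where(p>m)[0]; l,r=i[0],i[-1]
    L=l-(p[l]-m)/(p[l]-p[l-1]); Rr=r+(p[r]-m)/(p[r]-p[r+1]); return o+L,o+Rr
for f,red,yel,ax in(("w2",((359,367),(94,116)),((325,346),(175,195)),1),("w6",((361,372),(160,183)),((315,345),(264,287)),1),("top0",((158,178),(200,205)),((205,223),(213,228)),0),("t7",((158,178),(200,205)),((160,177),(221,228)),0)):
    I,C=load(f); out={}
    for k,(c,r) in(("r",red),("y",yel)):
        p=prof(I,ax,c,r,k); e=edges(p,(r if ax==1 else c)[0])
        mid=(sum(c)-1)/2 if ax==1 else (sum(r)-1)/2
        q=[onz(C,(mid,x) if ax==1 else (x,mid),.036)@ey for x in e]; out[k]=sorted(q)
    r,y=out["r"],out["y"]
    print(f,"red",fmt(r),"yel",fmt(y),"gap mid",round((sum(r)-sum(y))/2,4),"gap+ edge",round(r[1]-.005-y[1]+.004,4),"gap- edge",round(r[0]+.005-y[0]-.004,4))
E
```

```text
w2 red [0.2355, 0.2452] yel [0.1352, 0.1433] gap mid 0.1011 gap+ edge 0.1009 gap- edge 0.1013
w6 red [0.2356, 0.2453] yel [0.1349, 0.1434] gap mid 0.1013 gap+ edge 0.1009 gap- edge 0.1017
top0 red [0.2336, 0.2442] yel [0.1356, 0.143] gap mid 0.0996 gap+ edge 0.1002 gap- edge 0.0989
t7 red [0.2308, 0.2444] yel [0.2299, 0.2381] gap mid 0.0036 gap+ edge 0.0053 gap- edge 0.0019
```

Wrist views give a gap of 0.1011 and the top view 0.100. The top view's tracked motion (0.0949) matches the tool's 0.095, so I'll go to 0.1008 and then squeeze, with the hand following toward −x.

```bash
python3 - <<'E'
from h import *
a=-.032; ex=np.array([np.cos(a),np.sin(a),0]); ey=np.array([-np.sin(a),np.cos(a),0])
P=np.array([.5685,.1761,.067])+.012*ex+.1008*ey
env.servo_line(P,.03); env.sleep(.2)
def rep(k):
    o=env.get_obs(); d=o['tool_pos']-P; print(k,round(o['time_s'],2),"w",round(o['width'],4),"ex",round(d@ex,4),"ey",round(d@ey,4),fmt(o['wrist_force'])); return o
rep("mark"); snap("top","t8")
jaws.grab(30); rep("grab")
for k in range(1,5):
    env.servo_line(P-.002*k*ex,.02); o=rep(k)
    if abs(o['wrist_force'][0])>60: break
jaws.grab(30); rep("end"); snap("top","t9"); snap("wrist","w9")
E
```

```text
mark 19.07 w 0.0396 ex -0.0003 ey 0.0 [-4.369, -1.2212, 3.6243]
grab 19.34 w 0.0381 ex -0.001 ey -0.0001 [-8.8153, -2.5185, 6.3928]
1 19.59 w 0.0298 ex -0.0051 ey -0.0004 [-20.0897, -1.8668, 14.6922]
2 19.84 w 0.024 ex -0.008 ey -0.0005 [-19.3658, -1.3012, 16.0847]
3 20.09 w 0.0237 ex -0.0081 ey -0.0003 [-13.4203, -1.2416, 11.1585]
4 20.34 w 0.0239 ex -0.0082 ey -0.0002 [-5.3345, -2.2176, 5.3917]
end 20.56 w 0.0236 ex -0.0083 ey -0.0001 [-5.9137, -2.3542, 5.9052]
```

The lever is shut: width is 23.6 mm and 24 was expected. Now I'll check the pointer, the lever and the mitt.

```bash
python3 - <<'E'
from h import *
env.sleep(.5); o=env.get_obs(); print(o['time_s'],o['width'],fmt(o['tool_pos']))
a=-.032; ey=np.array([-np.sin(a),np.cos(a),0])
t,Ct=snap("top","t10"); s,Cs=snap("scene","s10"); w,C=snap("wrist","w10")
for f in("t7","t8","t9","t10"):
    I,c=load(f)
    y=np.clip(np.minimum(I[...,2],I[...,1]).astype(float)-I[...,0],0,None)[221:228,156:177].mean(0)
    y-=np.median(y[[0,1,-1,-2]]); m=y.max()/2; i=np.where(y>m)[0]; l,r=i[0],i[-1]
    L=156+l-(y[l]-m)/(y[l]-y[l-1]); Rr=156+r+(y[r]-m)/(y[r]-y[r+1])
    print(f,[round(onz(c,(x,224),.036)@ey,4) for x in(Rr,L)],"mid",round((onz(c,(L,224),.036)+onz(c,(Rr,224),.036))@ey/2,4))
v=np.zeros((480,800,3),np.uint8); v[:,400:]=w[:,150:550]
v[:240,:400]=cv2.resize(t[180:276,90:250],(400,240),interpolation=cv2.INTER_CUBIC); v[240:,:400]=cv2.resize(s[190:286,380:540],(400,240)); cv2.imwrite("pics/v10.png",v)
E
```

```text
21.1583 0.02398799963640328 [0.5755, 0.2766, 0.067]
t7 [np.float64(0.2299), np.float64(0.2381)] mid 0.234
t8 [np.float64(0.2356), np.float64(0.244)] mid 0.2398
t9 [np.float64(0.2354), np.float64(0.2438)] mid 0.2396
t10 [np.float64(0.2355), np.float64(0.2437)] mid 0.2396
```

View pics/v10.png

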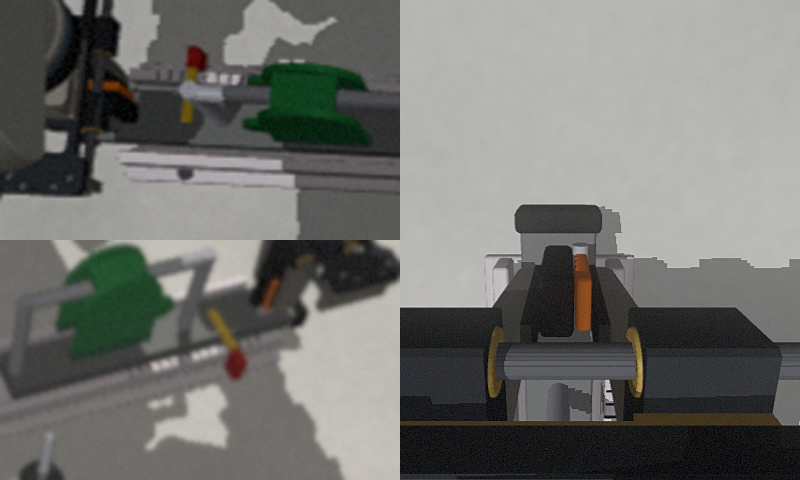

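The pointer's middle is at 0.2396 along the dock, and the mark's is between 0.2389 and 0.2404 across views. The lever is upright against the post, and the mitt is hanging. Handing in.

```bash
python3 - <<'E'
from h import *
print(job.finish_job()); o=env.get_obs(); print(o['time_s'],o['width'])
E
```

```text
the job is handed in; nothing more can be done
None
the job is handed in; nothing more can be done
```

I hung the smaller green mitt cuff down over the bar and let go. Then I gripped the post with the lever open (9 N), drew the leg out 101 mm to the red mark, and squeezed the lever shut there (30 N) with the hand following. I handed in at about 21 s of the 51 s allowed, still gripping the post and shut lever.

**Last checks:**
- **Lever:** grip width was 24.0 mm, which is what post plus shut lever should measure, and the wrist view shows the lever upright against the post.
- **Pointer:** it sat at 239.6 mm along the dock's y direction. The mark measured 238.9 mm in the top view and 240.4 mm in the wrist views, so the views disagree by about 1.5 mm. I aimed between them, and the remaining error should be under 1 mm.
- **Mitt and leg:** the mitt was hanging astride the bar in both fixed views, and the pointer shifted only about 0.2 mm during the squeeze.
- **Bystanders:** I did not re-measure the dispenser, bottle, cube and clip at the end. The arm's path stayed clear of them, and the two guarded descents, to the mitt and to the post, met nothing unexpected.

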